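# Set a cam-lever bench clamp to the right grip on a door blank

### The arm

A 7-joint arm with a two-finger parallel gripper is mounted at the origin on the work surface. World frame = base frame: x ahead of the robot, y to its left, z up, the work surface at z = 0. Lengths are in m, angles in rad, forces in N, time in s.
With the tool pointing down it reaches from about 0.425 to 0.925 m from the base axis. Payload 6.8 kg.
Tool frame: the origin (TCP) lies on the front face of the gripper's body, between the roots of the fingers; the fingertips stand 73 mm ahead of it and the grasp point (between the pads) lies 54 mm ahead of it (env.nose_length is the distance from the TCP to the fingertips, in m); z points along the fingers, y is the direction in which the jaws open and shut (so a half turn about z gives the same grasp; the last joint's range is limited). The gripper opens to 85 mm and grips with 20 to 120 N. Pads are 22 mm wide; open, the fingers measure 114 mm over their backs; the gripper's body (76 mm by 85 mm) begins 54 mm behind the grasp point. The pads swing forward as they close: fully open they stand 13 mm farther back than shut.
Start: joints at [1.178, 0.477, 0.022, 1.555, -0.011, 1.109, -0.083], TCP at [0.19, -0.648, 0.304] pointing down, gripper open.
Joint ranges: [-2.96, 2.96], [-0.34, 2.1], [-1.41, 1.46], [0.24, 2.44], [-1.37, 4.51], [0.17, 1.92], [-2.96, 2.96]. Speed limits (rad/s): [2.39, 2.39, 3.14, 3.14, 3.14, 3.14, 3.14].

### API

Orientations are given as a unit quaternion [w, x, y, z].
In Python, from cell import env, kin, camera, calibration, job gives the robot as it stands. The module is installed in compiled form; this text tells all that it offers. Calls block until the motion is done:
- env.reach(position, orientation): joint-space move of the TCP to a pose.
- env.movel(position, velocity=0.15, rot=None, stop_force=None): straight line of the TCP; rot=None keeps the orientation; velocity is the mean speed in m/s. With stop_force (N) it stops when the force on the tool has changed by that much, and returns True; else False.
- env.goto_joints(angles): joint-space move.
- env.grip(opening, f_grip=None): finger opening in m; f_grip is the grip in N (None keeps the last); returns when the fingers have stopped.
- env.dwell(seconds).
- kin.inverse_kinematics(position, orientation): joint angles nearest the present ones, or None.
- env.get_state(): the state.
- camera(name): name is "side" or "top" or "wrist"; returns (picture, depth): 480x640x3 uint8, blue, green, red; 480x640 float32, m along the optical axis (not along the pixel's ray), 0 where there is no reading.
- calibration(name): a dict with "fx", "fy", "cx", "cy" (pixels), "rvec" (rotation vector, rad) and "tvec" (3), from world to camera coordinates, as OpenCV has them. Camera axes: x right, y down, z forward; pixel columns grow to the right and rows downward; lengths in m; the calibration is good to about 2 mm. The wrist camera is an equidistant fisheye: a pixel r from the principal point sees the ray r / f radians off the axis. A picture is of the moment at which its call begins: read the wrist's pose just before it. calibration takes no time and is no camera call; for the wrist camera it gives the pose at the moment of the call.
A pose or a line that the arm cannot do raises env.PlanningError and nothing moves.
- job.job_done(): hands the job in, once; it reports no verdict.
The state is a dict: "time": time; "qpos": joint angles; "joint_velocities": joint speeds; "joint_torque": joint torques, N m; "tcp_pos": TCP position; "orientation": TCP orientation; "force": force on the tool from outside, world axes, zero at the start; "torque": the same for the moment, N m; "opening": finger opening in m.
Only numpy, scipy, OpenCV 4.12 (cv2) and the standard library are available. Lean on these libraries where they do the work, as an engineer would, in place of code of your own. Each camera call takes 0.05 s, during which the arm holds its last target.

### The job

The door blank lies loose under the bench clamp. Flip the clamp's orange cam lever fully up to open it, then, with it open, turn the black wing nut clockwise until its red pointer stands at the green mark on the white dial, and flip the lever fully down again so that the blank is held firmly; let go. Do not shift the blank or disturb the glue bottle, the try square and the batten lying around it.

Things in the scene. Friction and masses are not known exactly. Their poses are not given: they have to be found in the camera images.
- clamp: Bench clamp bolted down: steel foot plate 110 x 100 mm, column 26 mm square, top at 141 mm, blue sliding arm. Origin: on the bench, at the column's axis; z up. Its y points along the blue arm to the wing nut (130 mm away, over the blank); the lever is on the -y side, its hinge axis parallel to x. Arm, dial and nut rise 6 mm when the lever opens.
- lever_pivot (a point): Hinge axis of the cam lever, on the column's axis 128 mm above the bench. Does not move.
- lever_grip (a point): Point in the middle of the orange handle of the cam lever, 95 mm from the hinge axis. The handle is a bar 16 mm wide (along the clamp's x), 14 mm thick and reaches from 60 to 124 mm from the hinge; free air all round it (it is 128 mm above the bench when closed).
- lever (a joint): Cam lever angle, rad: 0 = closed, level, pointing along the clamp's -y; grows as the handle swings up, to 1.2 = hard stop (steeply up, still leaning away from the nut). Fully open is above 0.95, fully closed below 0.12. Stiff (about 3 N at the handle); stays where it is left.
- nut_grip (a point): Centre of the black wing nut's grip bar, on its vertical axis: bar 50 mm long, 14 thick, 24 high, its middle 28 mm above the white dial (130 mm above the bench, 136 with the lever open). The red stripe on one half of its top is the pointer. Below it: stem 16 mm, black skirt 48 mm wide and 5 high, on the 80 mm dial.
- nut (a joint): Wing nut angle, rad: 0 = red pointer at the green mark (pointing along the clamp's +x, bar along the clamp's x); grows clockwise seen from above (tightening). Starts at -0.9 to -1.4: pointer that much anticlockwise of the mark, towards the clamp's +y. Range -1.7 to 0.7, no stop at the mark; right within 0.2 of 0. Stiff (0.12 N m), stays put. Clockwise lowers the foot 4 mm per rad.
- foot: Black rubber foot, 34 mm diameter, sprung, on the spindle under the wing nut; it presses on the blank when the clamp is closed at the right setting (about 13 N). Origin: centre of its underside.
- board: Door blank, loose, 260 x 200 x 34 mm, grey core with a brown wooden face, under the rubber foot. Origin: centre of its underside.
- glue_center (a point): White glue bottle with an orange cap, standing, 52 mm diameter, 130 mm high; point at its centre, half-way up. Leave alone.
- square: Try square lying flat: dark wooden stock 22 x 100 x 18 mm and steel blade 130 x 28 mm. Leave alone.
- batten: Light wooden batten lying flat, 22 x 240 x 12 mm; origin under its centre. Leave alone.

How it is judged:
By the outcome, as a careful person would: the job done as asked, in the order asked, and still so for the second after the job is handed in, with the robot touching nothing.
It also fails if it takes over 61 s, if anything falls off the work surface, if the arm or the gripper's body presses on something with over 40 N, if the wrist force passes 120 N, or if a joint passes its speed limit or range.

## Working session

There is one attempt and no reset: what is moved stays moved. The work goes in short steps, each a Python script; the robot and the scene stay as the last script left them, time stands still between calls to the robot, and variables do not carry over. Pictures are saved under pics/ and viewed, and the job is handed in when it is done.

```bash
mkdir -p pics; ls; cat > h.py <<'E'
import numpy as np, cv2
from cell import env, kin, camera, calibration, job
def save(name, fn):
    img,d=camera(name); c=calibration(name)
    cv2.imwrite('pics/'+fn+'.png',img); np.savez('pics/'+fn+'.npz',img=img,d=d,**{k:np.array(v) for k,v in c.items()})
    return img,d,c
def pts(d,c):
    v,u=np.mgrid[0:d.shape[0],0:d.shape[1]]
    P=np.stack([(u-c['cx'])/c['fx']*d,(v-c['cy'])/c['fy']*d,d],-1)
    R=cv2.Rodrigues(np.array(c['rvec'],float))[0]; t=np.array(c['tvec'],float).ravel()
    return (P-t)@R
E
python3 - <<'E'
from h import *
for n in('side','top'):
    i,d,c=save(n,n+'0'); print(n,c)
    R=cv2.Rodrigues(np.array(c['rvec'],float))[0]; print(-R.T@np.array(c['tvec']).ravel())
s=env.get_state(); print(s)
E
```

```text
pics
side {'fx': 623.9062379376979, 'fy': 623.9062379376979, 'cx': 303.026121512585, 'cy': 236.8688652328571, 'rvec': array([ 0.54059026, -2.64716788,  1.21712537]), 'tvec': array([0.55795998, 0.18636226, 1.16157227])}
[0.20223317 0.91744597 0.90149597]
top {'fx': 502.58883947980985, 'fy': 502.58883947980985, 'cx': 316.7135632210422, 'cy': 247.6347895135269, 'rvec': array([ 2.18389534, -2.22809292,  0.0708219 ]), 'tvec': array([0.03557684, 0.57310241, 0.9527702 ])}
[0.52861889 0.04127057 0.97792737]
{'time': 0.1, 'qpos': array([ 1.17787841,  0.47769785,  0.02236577,  1.55633394, -0.01150007,
        1.10926847, -0.08308173]), 'joint_velocities': array([ 0.00014341, -0.00234663, -0.00152697, -0.00363769, -0.00066641,
        0.00202226, -0.00074644]), 'joint_torque': array([ 3.90272544e-03, -5.97761250e+01,  1.61326211e+00, -2.81954616e+01,
        1.27599738e-02,  5.06148295e-03,  2.79154807e-05]), 'tcp_pos': array([ 0.18953721, -0.64742744,  0.30304428]), 'orientation': array([-7.70348671e-04,  9.89875390e-01,  1.41936921e-01, -1.73107486e-04]), 'force': array([0.04360138, 0.50927963, 0.06595774]), 'torque': array([-0.00571097,  0.01000133, -0.01375669]), 'opening': 0.08538758020876847}
```

View pics/side0.png

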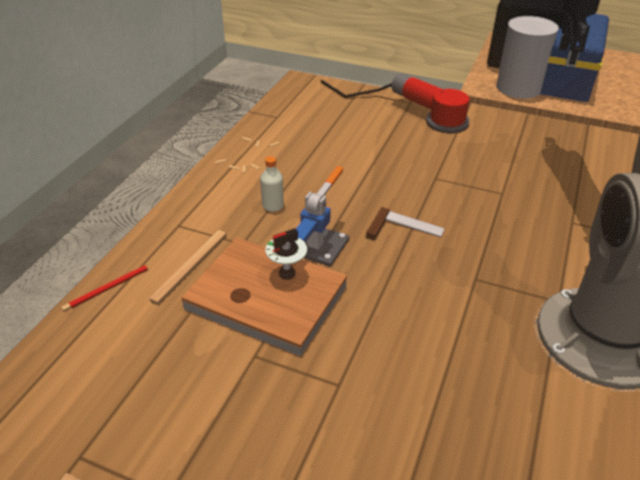

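View pics/top0.png

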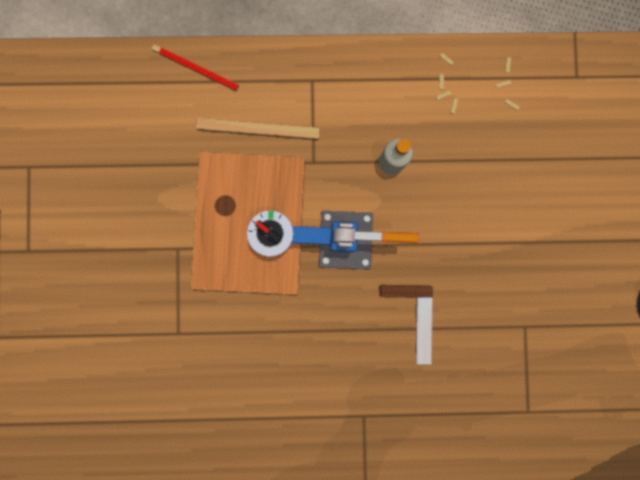

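The top view shows the dial at (270,233), with the red pointer to its upper left and the green mark at the top (270,215). The column is at (345,236), the orange handle at (400,237), the glue bottle at (397,157) and the square at (405,291). The lever points to world −y. Next I'll measure these positions.

```bash
python3 - <<'E'
import numpy as np, cv2
from h import pts
def load(n):
    z=np.load(f'pics/{n}.npz'); return z['img'],z['d'],{k:z[k] for k in('fx','fy','cx','cy','rvec','tvec')}
for n in('top0','side0'):
    img,d,c=load(n); P=pts(d,c); hsv=cv2.cvtColor(img,cv2.COLOR_BGR2HSV)
    H,S,V=[hsv[...,i].astype(int) for i in range(3)]
    ok=d>0
    def rep(name,m):
        m=m&ok
        if m.sum()<3: print(n,name,'none');return
        Q=P[m]; v,u=np.nonzero(m)
        print(n,name,m.sum(),'px',u.mean().round(1),v.mean().round(1),'med',np.median(Q,0).round(4),'lo',np.percentile(Q,3,axis=0).round(3),'hi',np.percentile(Q,97,axis=0).round(3))
    near=(P[...,0]>.4)&(P[...,0]<.72)&(P[...,1]>-.25)&(P[...,1]<.3)
    rep('orange',near&(H>5)&(H<18)&(S>200)&(V>150)&(P[...,2]>.1))
    rep('blue',near&(H>100)&(H<125)&(S>150)&(P[...,2]>.06))
    rep('white dial',near&(S<50)&(V>170)&(P[...,2]>.08)&(P[...,1]>.06))
    rep('green',near&(H>45)&(H<85)&(S>100)&(P[...,2]>.08))
    rep('red',near&((H<5)|(H>174))&(S>170)&(P[...,2]>.09))
    rep('black top',near&(V<70)&(P[...,2]>.12)&(P[...,1]>.06))
    rep('above125',near&(P[...,2]>.125)&(P[...,1]<.03)&(P[...,1]>-.04))
    rep('foot plate',near&(V<110)&(S<60)&(P[...,2]<.03)&(P[...,1]<.06)&(P[...,1]>-.1)&(P[...,0]>.45))
    rep('board',near&(P[...,2]>.028)&(P[...,2]<.04)&(P[...,1]>.02))
    rep('glue',near&(P[...,2]>.03)&(P[...,0]>.6)&(P[...,1]<-.03))
E
```

```text
top0 orange 289 px 400.9 236.9 med [ 0.5829 -0.1154  0.1387] lo [ 0.576 -0.142  0.135] hi [ 0.59  -0.088  0.142]
top0 blue 726 px 319.1 236.4 med [0.5903 0.0227 0.0981] lo [ 0.566 -0.04   0.095] hi [0.609 0.063 0.106]
top0 white dial 850 px 270.4 234.7 med [0.5909 0.1038 0.1015] lo [0.562 0.072 0.099] hi [0.632 0.143 0.104]
top0 green 28 px 270.5 214.3 med [0.6297 0.1052 0.1026] lo [0.623 0.102 0.1  ] hi [0.635 0.108 0.105]
top0 red 62 px 262.4 227.0 med [0.6038 0.1167 0.1419] lo [0.597 0.108 0.14 ] hi [0.612 0.125 0.144]
top0 black top 138 px 272.1 234.6 med [0.5903 0.099  0.1409] lo [0.58  0.089 0.137] hi [0.607 0.119 0.144]
top0 above125 426 px 344.6 234.5 med [ 0.5892 -0.0212  0.1389] lo [ 0.57  -0.037  0.128] hi [ 0.608 -0.005  0.143]
top0 foot plate 1449 px 347.1 242.8 med [ 0.5673 -0.0376  0.0112] lo [ 0.536 -0.078  0.008] hi [0.64  0.016 0.014]
top0 board 11005 px 243.7 231.2 med [0.6098 0.1671 0.0333] lo [0.499 0.06  0.03 ] hi [0.714 0.249 0.036]
top0 glue 184 px 382.7 184.8 med [ 0.7158 -0.1178  0.0794] lo [ 0.602 -0.138  0.035] hi [ 0.72  -0.032  0.138]
side0 orange 92 px 
[... 366 characters left out ...]
 [0.626 0.103 0.103] hi [0.634 0.108 0.106]
side0 red 43 px 278.6 238.4 med [0.6054 0.1209 0.1436] lo [0.597 0.109 0.109] hi [0.611 0.127 0.146]
side0 black top 210 px 286.2 238.2 med [0.5925 0.1101 0.1342] lo [0.58  0.094 0.122] hi [0.608 0.129 0.144]
side0 above125 277 px 315.3 200.2 med [ 0.5858 -0.0148  0.1383] lo [ 0.568 -0.032  0.126] hi [ 0.605 -0.003  0.146]
side0 foot plate 806 px 325.5 246.7 med [ 0.5649 -0.0184  0.0132] lo [ 0.534 -0.073  0.008] hi [0.598 0.018 0.025]
side0 board 8334 px 272.7 293.7 med [0.5946 0.1685 0.0352] lo [0.497 0.064 0.031] hi [0.713 0.252 0.038]
side0 glue 145 px 281.1 187.6 med [ 0.7167 -0.1205  0.0627] lo [ 0.641 -0.138  0.033] hi [ 0.72  -0.058  0.125]
```

```bash
cat >> h.py <<'E'
def load(n):
    z=np.load(f'pics/{n}.npz'); return z['img'],z['d'],{k:z[k] for k in('fx','fy','cx','cy','rvec','tvec')}
def ray(c,uv,z):
    uv=np.atleast_2d(uv).astype(float)
    r=np.c_[(uv[:,0]-c['cx'])/c['fx'],(uv[:,1]-c['cy'])/c['fy'],np.ones(len(uv))]
    R=cv2.Rodrigues(np.array(c['rvec'],float))[0]; o=-R.T@np.array(c['tvec'],float).ravel(); w=r@R
    return o+w*((z-o[2])/w[:,2])[:,None]
def line(Q):
    vx,vy,x,y=cv2.fitLine(Q[:,:2].astype(np.float32),cv2.DIST_HUBER,0,.001,.001).ravel(); return np.array([vx,vy]),np.array([x,y])
def masks(img):
    hsv=cv2.cvtColor(img,cv2.COLOR_BGR2HSV); H,S,V=[hsv[...,i].astype(int) for i in range(3)]; return H,S,V
E
python3 - <<'E'
from h import *
for n in('top0','side0'):
    img,d,c=load(n); P=pts(d,c); H,S,V=masks(img)
    uvof=lambda m:np.argwhere(m)[:,::-1]
    near=(P[...,0]>.54)&(P[...,0]<.65)
    o=near&(H>5)&(H<18)&(S>200)&(V>150)&(P[...,2]>.12)&(P[...,1]<-.05)
    Q=ray(c,uvof(o),.135); print(n,'handle',Q.mean(0).round(4),line(Q))
    (ce,wh,a)=cv2.minAreaRect(Q[:,:2].astype(np.float32)*1000); print(ce,wh,a)
    # dial disc: everything around dial height/above, within white contour hull
    w=near&(((S<60)&(V>150))|((H>45)&(H<85)&(S>100)))&(P[...,2]>.095)&(P[...,2]<.11)&(P[...,1]>.06)
    pt=uvof(w); h=cv2.convexHull(pt.astype(np.int32))[:,0]
    Q=ray(c,h,.102)[:,:2]; (cc,r)=cv2.minEnclosingCircle((Q*1000).astype(np.float32)); print('dial',cc,r)
    A=np.c_[2*Q,np.ones(len(Q))]; s=np.linalg.lstsq(A,(Q**2).sum(1),rcond=None)[0]; print('fit',s[:2],np.sqrt(s[2]+s[0]**2+s[1]**2))
    red=near&((H<6)|(H>172))&(S>150)&(P[...,2]>.12)&(P[...,1]>.08)
    Qr=ray(c,uvof(red),.142); print('red',Qr.mean(0).round(4),line(Qr)[0], np.degrees(np.arctan2(*line(Qr)[0][::-1])))
    g=near&(H>45)&(H<85)&(S>100)&(P[...,2]>.08); print('green',ray(c,uvof(g),.102).mean(0))
    b=(P[...,2]>.026)&(P[...,2]<.042)&(P[...,1]>.03)&(P[...,0]>.45)&(P[...,0]<.75)
    b=cv2.morphologyEx(b.astype(np.uint8),cv2.MORPH_OPEN,np.ones((5,5)))>0
    print('board',cv2.minAreaRect((ray(c,uvof(b),.034)[:,:2]*1000).astype(np.float32)))
    y0=slice(None)
i=cv2.imread('pics/top0.png'); cv2.imwrite('pics/z0.png',cv2.resize(i[180:300,190:440],None,fx=3,fy=3,interpolation=cv2.INTER_CUBIC))
E
```

```text
top0 handle [ 0.5833 -0.116   0.135 ] (array([0.05254561, 0.99861854], dtype=float32), array([ 0.58327574, -0.11601698], dtype=float32))
(583.4649658203125, -115.5478286743164) (59.0606689453125, 15.190267562866211) 85.52296447753906
dial (597.0694580078125, 107.32695007324219) 39.978370666503906
fit [0.59705102 0.10738419] 0.039601759381006164
red [0.6037 0.1159 0.142 ] [0.63864493 0.76950157] 50.30915
green [0.62947405 0.10518194 0.102     ]
board ((622.8814086914062, 153.18435668945312), (199.73904418945312, 259.43084716796875), 85.93103790283203)
side0 handle [ 0.5835 -0.1192  0.135 ] (array([0.02213055, 0.9997551 ], dtype=float32), array([ 0.58341247, -0.12115216], dtype=float32))
(584.1019287109375, -119.7747573852539) (57.53154754638672, 14.63074016571045) 86.56114196777344
dial (595.8299560546875, 106.59771728515625) 40.750240325927734
fit [0.59641672 0.10647771] 0.03995646422319877
red [0.6041 0.1162 0.142 ] [0.51462275 0.85741675] 59.027763
green [0.63210141 0.10264467 0.102     ]
board ((620.6246948242188, 154.40525817871094), (207.3717803955078, 264.33331298828125), 85.98851776123047)
```

View pics/z0.png

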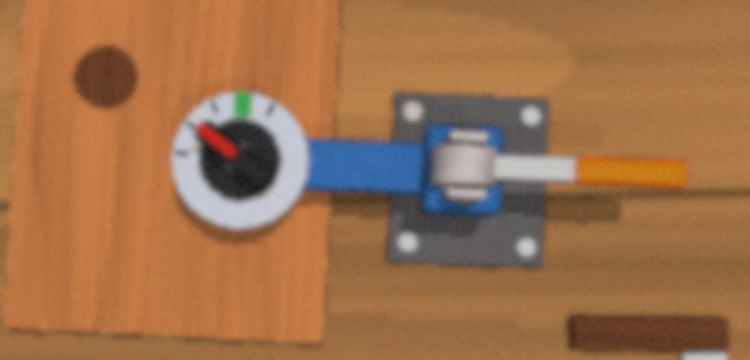

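```bash
cat >> h.py <<'E'
from scipy.spatial.transform import Rotation as Rot
PHI=-0.062
XC=np.array([np.cos(PHI),np.sin(PHI),0]); YC=np.array([-np.sin(PHI),np.cos(PHI),0])
NUT=np.array([.5967,.107,0]); COL=NUT-.130*YC
def down(yaw):  # tool pointing down, jaw axis at world yaw
    y=np.array([np.cos(yaw),np.sin(yaw),0]); z=np.array([0,0,-1.]); x=np.cross(y,z)
    q=Rot.from_matrix(np.c_[x,y,z]).as_quat(); return np.array([q[3],q[0],q[1],q[2]])
def lev(a,r=.095): return COL-YC*r*np.cos(a)+np.array([0,0,.128+r*np.sin(a)])
UP=np.array([0,0,.054])
def st(tag=''):
    s=env.get_state(); print(tag,'t',round(s['time'],2),'tcp',s['tcp_pos'].round(4),'F',s['force'].round(1),'open',round(s['opening'],4),'q7',round(s['qpos'][6],2)); return s
E
python3 - <<'E'
from h import *
print(COL,lev(0))
for yaw in (PHI,PHI+np.pi):
    print(yaw,[None if q is None else np.round(q,2) for q in (kin.inverse_kinematics(lev(a)+UP,down(yaw)) for a in(0,.6,1.15))])
for a in (1.0,0):
  for k in (0,np.pi):
    yaw=PHI+np.pi/2+a+k
    q=kin.inverse_kinematics(NUT+[0,0,.140]+UP,down(yaw)); print(a,k,None if q is None else np.round(q,2))
E
```

```text
[ 0.58864516 -0.02275022  0.        ] [ 0.58275894 -0.11756769  0.128     ]
-0.062 [array([ 0.49,  0.54, -0.52,  1.83,  0.34,  0.86, -0.26]), array([ 0.48,  0.47, -0.54,  1.79,  0.29,  0.96, -0.25]), array([ 0.44,  0.43, -0.58,  1.77,  0.27,  1.02, -0.3 ])]
3.0795926535897933 [array([-0.7 ,  0.92,  1.27,  1.91, -1.  ,  1.13, -2.23]), array([-0.75,  0.81,  1.27,  1.87, -0.86,  1.15, -2.36]), array([-0.83,  0.74,  1.28,  1.85, -0.77,  1.17, -2.48])]
1.0 0 [ 0.52  0.82 -1.19  1.77  0.83  1.16  1.57]
1.0 3.141592653589793 [ 0.24  0.59 -0.7   1.78  0.46  0.94 -1.29]
0 0 [ 0.32  0.63 -0.82  1.78  0.55  0.98  0.78]
0 3.141592653589793 [ 0.1   0.54 -0.51  1.79  0.32  0.89 -2.19]
```

```bash
python3 - <<'E'
from h import *
Q=down(PHI)
p=lev(0)+UP
env.reach(p+[0,0,.10],Q); st('above')
save('wrist','w1')
env.grip(.05,25)
env.movel(p,velocity=.12,stop_force=8); st('at')
save('side','s1'); save('wrist','w1b')
E
```

```text
above t 2.45 tcp [ 0.5826 -0.1192  0.2819] F [ 0.4 -0.6 -0.4] open 0.0852 q7 -0.18
at t 3.92 tcp [ 0.5833 -0.1175  0.1827] F [ 0.1  0.9 -0.3] open 0.0501 q7 -0.25
```

```bash
python3 -c "
import cv2,numpy as np
a=cv2.imread('pics/s1.png')[100:340,180:480];b=cv2.imread('pics/w1b.png')
cv2.imwrite('pics/c1.png',np.hstack([cv2.resize(a,(400,320)),cv2.resize(b,(400,320))]))"
```

```text
(no output)
```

View pics/c1.png

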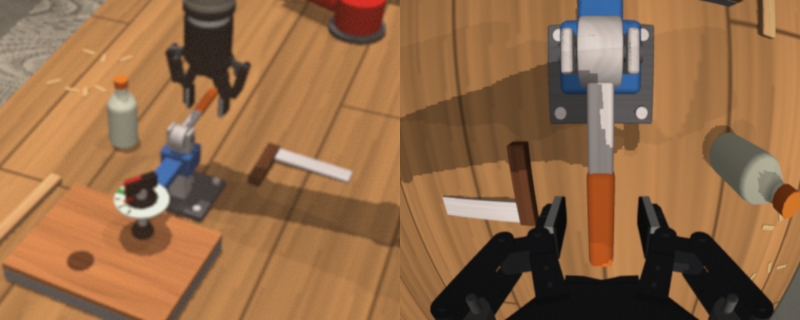

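The fingers straddle the orange handle: it sits centred between the pads in the wrist view at about (600,215). I'll grip it and swing it up.

```bash
python3 - <<'E'
from h import *
env.grip(0.0,30); st('grip')
for a in np.linspace(0,1.17,8)[1:]:
    env.movel(lev(a)+UP,velocity=.06); st('%.2f'%a)
save('side','s2'); save('wrist','w2')
E
python3 -c "
import cv2,numpy as np
a=cv2.imread('pics/s2.png')[100:340,180:480];b=cv2.imread('pics/w2.png')
cv2.imwrite('pics/c2.png',np.hstack([cv2.resize(a,(400,320)),cv2.resize(b,(400,320))]))"
```

```text
grip t 4.42 tcp [ 0.5829 -0.1176  0.1824] F [-0.6  0.3  2.9] open 0.0157 q7 -0.25
0.17 t 4.84 tcp [ 0.583  -0.1159  0.1981] F [ 1.5  1.5 -0.3] open 0.0158 q7 -0.24
0.33 t 5.26 tcp [ 0.5832 -0.1118  0.2134] F [ 1.4  2.3 -1.3] open 0.0152 q7 -0.23
0.50 t 5.67 tcp [ 0.5836 -0.1056  0.2277] F [ 2.   4.1 -1.5] open 0.0154 q7 -0.24
0.67 t 6.09 tcp [ 0.5841 -0.0972  0.2408] F [ 2.7  2.3 -2.3] open 0.0156 q7 -0.24
0.84 t 6.51 tcp [ 0.5847 -0.0867  0.2525] F [ 2.6  0.4 -1.7] open 0.0156 q7 -0.25
1.00 t 6.92 tcp [ 0.5854 -0.0743  0.2622] F [ 2.9 -0.6 -0.7] open 0.0156 q7 -0.27
1.17 t 7.34 tcp [ 0.5863 -0.0604  0.2696] F [ 1.7 -2.1  0.9] open 0.0157 q7 -0.29
```

View pics/c2.png

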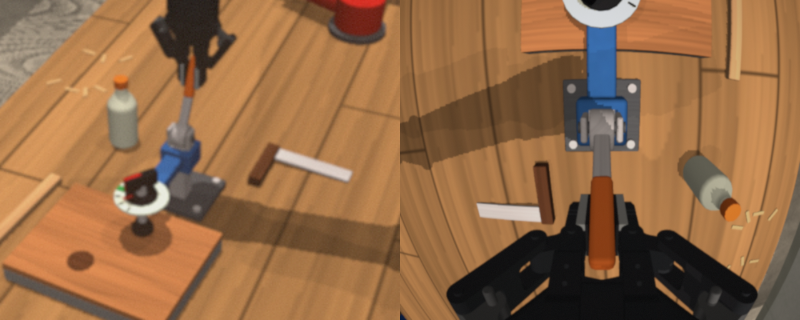

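The lever is now steeply up, held between the pads. Next I'll release it, rise, go over the nut and measure there.

```bash
python3 - <<'E'
from h import *
env.grip(.05); s=st()
env.movel(s['tcp_pos']+[0,0,.085],velocity=.25); st()
yaw=PHI+np.pi/2+1.0
env.reach(NUT+[0,0,.34],down(yaw)); st('nut')
save('wrist','w3'); save('side','s3'); save('top','t3')
for n in ('s3',):
    img,d,c=load(n); P=pts(d,c); H,S,V=masks(img)
    o=(H>5)&(H<18)&(S>200)&(V>130)&(P[...,0]>.54)&(P[...,0]<.64)&(P[...,1]<-.02)&(P[...,2]>.12)&(d>0)&(P[...,1]>-.16)
    print(o.sum(),np.median(P[o],0),P[o].min(0),P[o].max(0)); q=np.median(P[o],0)-COL; print('lever',np.arctan2(q[2]-.128,-q@YC))
E
python3 -c "
import cv2,numpy as np
a=cv2.imread('pics/s3.png')[100:340,180:480];b=cv2.imread('pics/w3.png')
cv2.imwrite('pics/c3.png',np.hstack([cv2.resize(a,(400,320)),cv2.resize(b,(400,320))]))"
```

```text
t 7.87 tcp [ 0.5862 -0.0594  0.2694] F [-0.3  0.3  0. ] open 0.0497 q7 -0.29
 t 8.36 tcp [ 0.5864 -0.0593  0.3553] F [-0.4 -0.1 -0. ] open 0.0505 q7 -0.24
nut t 10.14 tcp [0.5966 0.1066 0.3395] F [-0.1  0.  -0.3] open 0.0502 q7 1.81
168 [ 0.5856771  -0.05801133  0.21691204] [ 0.57877827 -0.07165537  0.18551321] [ 0.59289413 -0.04358705  0.24302584]
lever 1.1921097890805998
```

View pics/c3.png

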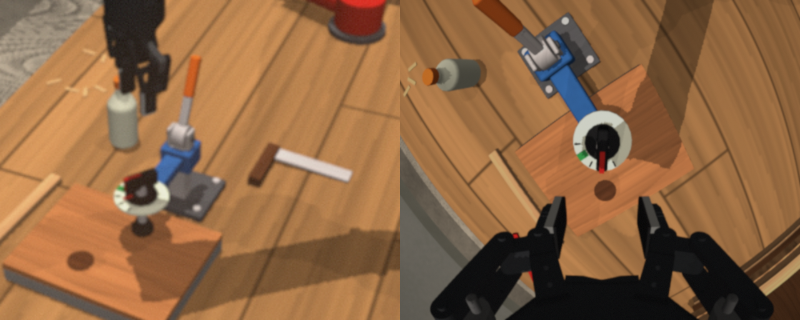

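View pics/w3.png

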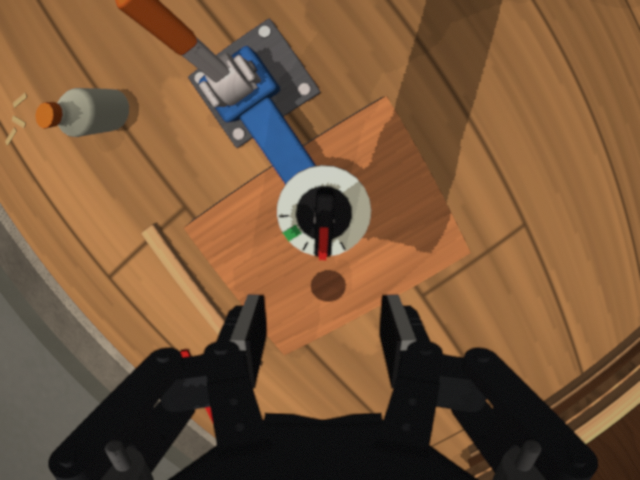

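The lever measures about 1.19 rad, so it is open. In the wrist view the red pointer (323,242) is vertical, square to the jaw axis, so the nut is at about −1.0 rad. I'll descend, grip and turn the last joint.

```bash
python3 - <<'E'
from h import *
print('stop',env.movel(NUT+[0,0,.140]+UP,velocity=.15,stop_force=8)); st('at')
save('wrist','w4')
env.grip(0.0,30); s=st('closed'); 
R=Rot.from_quat(np.roll(s['orientation'],-1)).as_matrix(); print(R[:,1],R[:,2])
save('wrist','w4b')
E
python3 -c "
import cv2,numpy as np
a=cv2.imread('pics/w4.png');b=cv2.imread('pics/w4b.png')
cv2.imwrite('pics/c4.png',np.hstack([cv2.resize(a,(400,320)),cv2.resize(b,(400,320))]))"
```

```text
stop False
at t 11.42 tcp [0.5972 0.1074 0.195 ] F [-0.9  0.5  0.9] open 0.0498 q7 1.69
closed t 11.88 tcp [0.5965 0.1075 0.1946] F [-3.2  0.7  7.1] open 0.0143 q7 1.69
[-8.06467066e-01  5.91278980e-01  1.96335489e-04] [-1.90149612e-05  3.06116986e-04 -9.99999953e-01]
```

View pics/c4.png

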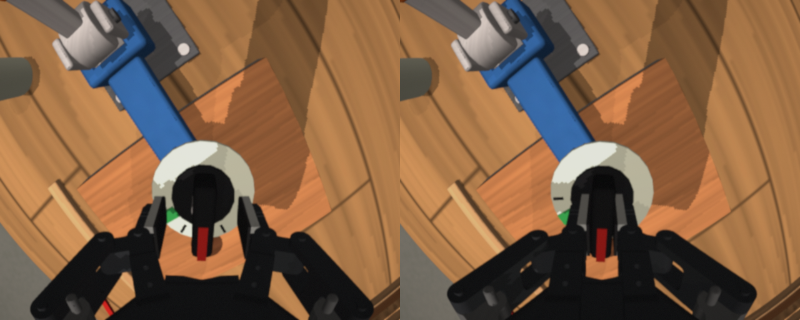

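```bash
python3 - <<'E'
from h import *
yawof=lambda s:(lambda y:np.arctan2(y[1],y[0]))(Rot.from_quat(np.roll(s['orientation'],-1)).as_matrix()[:,1])
s=env.get_state(); q0=np.array(s['qpos']); y0=yawof(s)
target=PHI+np.pi/2; 
q=q0.copy(); q[6]+=-.06; env.goto_joints(q); s=st('try'); y1=yawof(s); print(y0,y1)
sg=np.sign((y1-y0)/-.06)
tot=(target-y0)
print('total turn',tot,'sign',sg)
if tot<0 and tot>-1.5:
    for f in (.35,.7,1.0):
        q=q0.copy(); q[6]+=sg*tot*f; env.goto_joints(q); s=st('f%.2f'%f); print(yawof(s)-PHI-np.pi/2, s['torque'].round(2))
save('wrist','w5'); save('side','s5')
E
python3 -c "
import cv2,numpy as np
a=cv2.imread('pics/s5.png')[100:340,180:480];b=cv2.imread('pics/w5.png')
cv2.imwrite('pics/c5.png',np.hstack([cv2.resize(a,(400,320)),cv2.resize(b,(400,320))]))"
```

```text
try t 12.18 tcp [0.5964 0.1075 0.1947] F [-2.1  0.2  3.1] open 0.014 q7 1.63
2.5089346142581492 2.4504493560606635
total turn -1.0001382874632527 sign 1.0
f0.35 t 12.56 tcp [0.5965 0.1074 0.1947] F [-2.1 -0.5  3.8] open 0.014 q7 1.34
0.6545177021959145 [-0.01  0.48 -0.13]
f0.70 t 12.98 tcp [0.5965 0.1074 0.1947] F [-1.8  0.4  4.1] open 0.0138 q7 0.99
0.3055892399049478 [-0.08  0.48 -0.09]
f1.00 t 13.38 tcp [0.5965 0.1073 0.1946] F [-2.1 -0.6  5.9] open 0.014 q7 0.69
0.006063484974176081 [-0.16  0.53 -0.07]
```

View pics/c5.png

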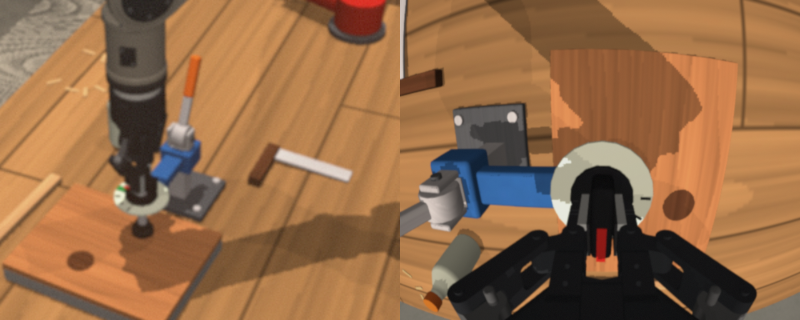

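The nut followed the gripper: the bar is still square in the pads, and the green mark is hidden behind the pointer. I'll release, rise and check.

```bash
python3 - <<'E'
from h import *
env.grip(.05); s=st()
env.movel(s['tcp_pos']+[0,0,.145],velocity=.25); st()
save('wrist','w6')
E
python3 -c "
import cv2
b=cv2.imread('pics/w6.png'); cv2.imwrite('pics/c6.png',cv2.resize(b[120:360,160:480],None,fx=2,fy=2))"
```

```text
t 13.91 tcp [0.5965 0.1074 0.1944] F [-0.1  0.1 -0.1] open 0.05 q7 0.69
 t 14.64 tcp [0.596  0.1068 0.3381] F [-0.5  0.5 -0.1] open 0.0501 q7 0.8
```

View pics/c6.png

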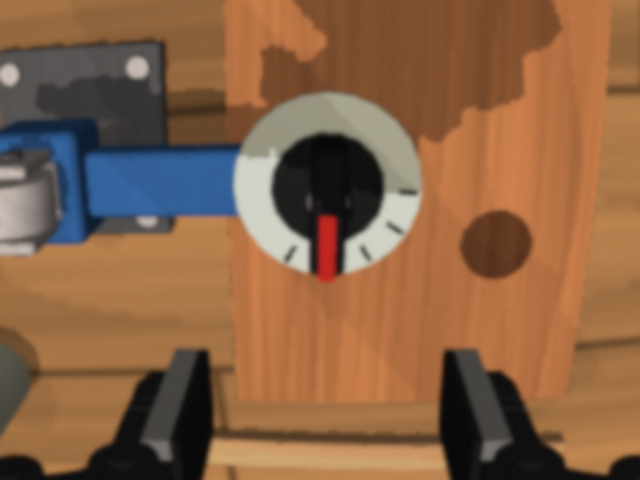

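The pointer (327,250) stands midway between the two ticks that flank the green mark (290 and 366), so the nut is at the mark. Next I'll close the lever.

```bash
python3 - <<'E'
from h import *
s=env.get_state(); env.movel(s['tcp_pos']+[0,0,.025],velocity=.2)
Q=down(PHI); p=lev(1.18)+UP
env.reach(p+[0,0,.09],Q); st('above')
print(env.movel(p,velocity=.12,stop_force=8)); st('at')
env.grip(0.0,35); st('grip')
for a in list(np.linspace(1.18,0,8)[1:])+[-.03]:
    env.movel(lev(a)+UP,velocity=.06); st('%.2f'%a)
save('side','s7'); save('wrist','w7')
E
python3 -c "
import cv2,numpy as np
a=cv2.imread('pics/s7.png')[100:340,180:480];b=cv2.imread('pics/w7.png')
cv2.imwrite('pics/c7.png',np.hstack([cv2.resize(a,(400,320)),cv2.resize(b,(400,320))]))"
```

```text
above t 16.01 tcp [ 0.5862 -0.058   0.3592] F [0.1 0.2 0.2] open 0.05 q7 -0.31
False
at t 16.91 tcp [ 0.5869 -0.0586  0.2706] F [-0.2 -0.2 -0.6] open 0.0501 q7 -0.37
grip t 17.31 tcp [ 0.5865 -0.059   0.2706] F [-3.  -0.3  6.4] open 0.0153 q7 -0.37
1.01 t 17.73 tcp [ 0.5856 -0.0729  0.2629] F [-1.9  0.   4.4] open 0.0154 q7 -0.35
0.84 t 18.14 tcp [ 0.5848 -0.0858  0.2528] F [ 0.5  0.5 -0.1] open 0.0152 q7 -0.34
0.67 t 18.56 tcp [ 0.5842 -0.0967  0.2412] F [ 0.9  0.2 -0.9] open 0.0155 q7 -0.33
0.51 t 18.98 tcp [ 0.5836 -0.1056  0.228 ] F [ 1.5  0.7 -1.8] open 0.0153 q7 -0.33
0.34 t 19.39 tcp [ 0.5832 -0.1122  0.2135] F [ 1.6 -0.1  0.2] open 0.0153 q7 -0.33
0.17 t 19.81 tcp [ 0.583  -0.1164  0.198 ] F [ 2.1  0.2 -1.1] open 0.0153 q7 -0.33
0.00 t 20.23 tcp [ 0.5829 -0.1179  0.1821] F [ 1.9 -1.  -0.1] open 0.0154 q7 -0.34
-0.03 t 20.48 tcp [ 0.583  -0.1179  0.1809] F [-4.  -2.5 13.3] open 0.015 q7 -0.35
```

View pics/c7.png

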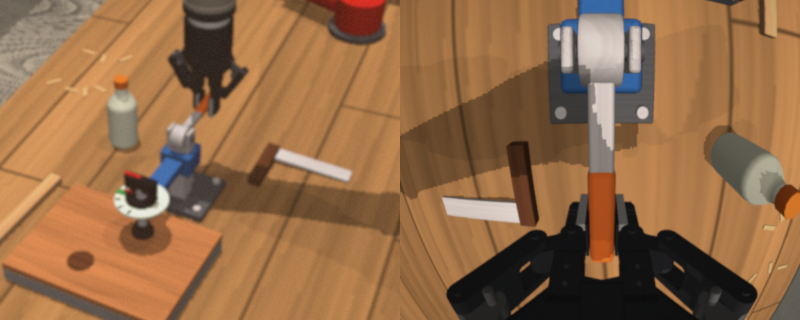

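The lever has reached its lower stop, with a 13 N reaction. I'll release, retreat and check against the start pictures.

```bash
python3 - <<'E'
from h import *
env.grip(.05); s=st()
env.movel(s['tcp_pos']+[0,0,.14],velocity=.25); st()
env.goto_joints([-1.178*-1, 0.477, 0.022, 1.555, -0.011, 1.109, -0.083]); st('home')
save('side','s8'); save('top','t8')
for n in('top0','t8','side0','s8'):
    img,d,c=load(n); P=pts(d,c); H,S,V=masks(img); uvof=lambda m:np.argwhere(m)[:,::-1]
    near=(P[...,0]>.54)&(P[...,0]<.65)&(d>0)
    o=near&(H>5)&(H<18)&(S>200)&(V>130)&(P[...,2]>.12)&(P[...,1]<-.02)
    q=np.median(P[o],0); print(n,'handle',q.round(4),'lever',np.arctan2(q[2]-7e-3-.128,-(q-COL)@YC).round(3))
    red=near&((H<6)|(H>172))&(S>150)&(P[...,2]>.12)&(P[...,1]>.08)
    Qr=ray(c,uvof(red),.142).mean(0); v=(Qr-NUT)[:2]; print('red',Qr.round(4),'nut',-(np.arctan2(v[1],v[0])-PHI).round(3))
    b=(P[...,2]>.026)&(P[...,2]<.042)&(P[...,1]>.03)&(P[...,0]>.45)&(P[...,0]<.75)
    b=cv2.morphologyEx(b.astype(np.uint8),cv2.MORPH_OPEN,np.ones((5,5)))>0
    print('board',cv2.minAreaRect((ray(c,uvof(b),.034)[:,:2]*1000).astype(np.float32)))
i=cv2.imread('pics/t8.png'); j=cv2.imread('pics/top0.png')
x=cv2.absdiff(i,j); 
cv2.imwrite('pics/c8.png',np.hstack([cv2.resize(i[100:380,180:460],(400,400)),cv2.resize(x[100:380,180:460],(400,400))]))
E
```

```text
t 21.0 tcp [ 0.5825 -0.1174  0.1788] F [ 0.5  0.  -0.3] open 0.05 q7 -0.35
 t 21.71 tcp [ 0.5817 -0.1176  0.3175] F [ 0.1  0.2 -0.8] open 0.0498 q7 -0.24
home t 24.06 tcp [ 0.1916 -0.6474  0.304 ] F [-0.5 -0.1  0.4] open 0.0503 q7 -0.08
top0 handle [ 0.5829 -0.1154  0.1387] lever 0.04
red [0.6037 0.1159 0.142 ] nut -0.964
board ((622.8814086914062, 153.18435668945312), (199.73904418945312, 259.43084716796875), 85.93103790283203)
t8 handle [ 0.5831 -0.1162  0.1338] lever -0.012
red [0.6082 0.1063 0.142 ] nut 0.001
board ((622.883056640625, 153.20791625976562), (199.69361877441406, 259.4299011230469), 85.9315185546875)
side0 handle [ 0.5803 -0.1127  0.1402] lever 0.057
red [0.6041 0.1162 0.142 ] nut -0.957
board ((620.6246948242188, 154.40525817871094), (207.3717803955078, 264.33331298828125), 85.98851776123047)
s8 handle [ 0.5806 -0.112   0.1359] lever 0.01
red [0.609  0.1059 0.142 ] nut 0.025
board ((620.6910400390625, 154.60443115234375), (207.77841186523438, 264.2287902832031), 85.98851776123047)
```

View pics/c8.png

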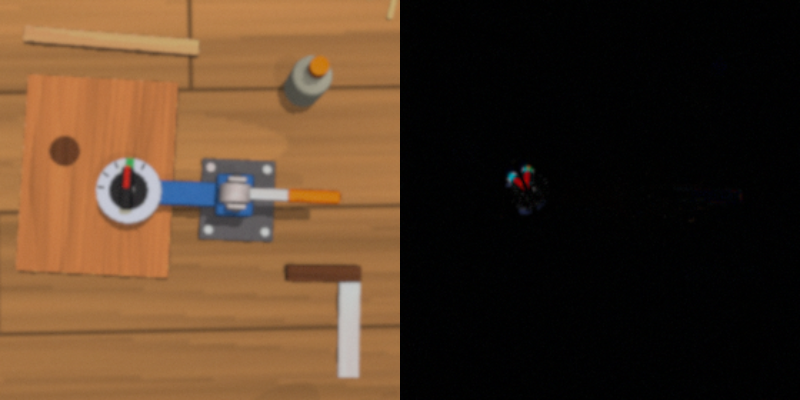

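The lever is level at (315,196) and the red pointer is at the green mark (128,165). The difference picture shows a change only at the nut and, faintly, the handle.

```bash
python3 -c "
from h import *
job.job_done(); st('done')"
```

```text
the job is handed in; nothing more can be done
the job is handed in; nothing more can be done
```

The clamp is closed at the green mark and the job is handed in; the robot's clock stood at about 24 s, against the 61 s limit. I flipped the lever up to about 1.19 rad and turned the wing nut 1.0 rad clockwise. I then flipped the lever down to its stop, let go and moved the arm back to its start position.

- **Lever:** it measures −0.01 rad from the top camera and 0.01 rad from the side camera, so it is fully closed.
- **Nut:** it measures 0.00 rad from the top and 0.03 rad from the side, within the 0.2 allowed.
- **Blank:** it moved less than 0.3 mm in both views.
- **Bottle, square and batten:** the before-and-after difference of the top picture shows no change at any of them.
- **Forces:** the highest tool force I read was about 13 N, when the lever met its lower stop.

I did not measure how hard the foot presses on the blank; I infer it from the nut setting and the closed lever. None of the checks failed. The two cameras disagreed by 1 to 4 mm on some positions, which made no difference to the result.

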